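Clear the power meter's peak and hold the attenuator at its third click

ROBOT

A 6-joint arm with a two-finger parallel gripper is mounted at the origin on the work surface. World frame = base frame: x ahead of the robot, y to its left, z up, the work surface at z = 0. Lengths are in m, angles in rad, forces in N, time in s.
With the tool pointing down it reaches from about 0.375 to 0.975 m from the base axis. Payload 3.8 kg.
Tool frame: the origin (TCP) lies on the mounting face of the last link; the fingertips stand 173 mm ahead of it and the grasp point (between the pads) lies 155 mm ahead of it (bot.hold_point_z is the distance from the TCP to the grasp point, in m); z points along the fingers, y is the line along which they close (so a half turn about z gives the same grasp; the last joint's range is limited). The gripper opens to 85 mm and grips with 20 to 120 N. Pads are 22 mm wide; open, the fingers measure 114 mm over their backs; the gripper's body (76 mm by 85 mm) begins 54 mm behind the grasp point. The pads swing forward as they close: fully open they stand 13 mm farther back than shut.
Start: joints at [1.175, 0.264, 1.604, -0, 1.274, -0.037], TCP at [0.237, 0.632, 0.405] pointing down, gripper open.
Joint ranges: [-2.63, 2.63], [-0.94, 2.18], [0.31, 2.57], [-1.31, 4.45], [0, 2.66], [-2.55, 2.55]. Speed limits (rad/s): [2.57, 2.57, 3.14, 3.14, 3.14, 3.14].

INTERFACE

Orientations are given as a rotation vector (axis times angle).
In Python, from workcell import bot, optics gives the robot as it stands.
- The arm moves only by the shell command python3 -m jog 'ROWS' [OPENING] [FORCE]. ROWS is JSON, a list of rows, each an object of numbers: "dx", "dy", "dz": the shift along the tool's x, y, z in mm; "ax", "ay", "az": the turn, a rotation vector about the tool's x, y, z in degrees. A call has 1 to 20 rows; each row shifts and turns the commanded pose from where the row before left it, along the tool's axes as they then stand; what a row does not reach is not made up. A row lasts 1/12 s, in which the tool goes at most 41.7 mm and 7.16 degrees, less where a joint would pass 70% of its speed; a pose out of reach is approached as far as the arm can. A call with a gripper value outside its range is refused whole. OPENING is the opening, from 0 (shut) to 1 (fully open), set as the call begins (- or left out, the last holds). The fingers move at their own pace and stop on an object; FORCE is the grip in N (left out, the last holds). Time passes only in rows, so rows that do not move let the fingers close. It gives the time, the measured TCP pose, the force, the opening and the grip force at its end, in the units of the state.
- bot.read_state(): the state, without advancing time (a new reading comes with each control period).
- optics.read_camera(name): name is "scene" or "top"; returns a dict with "img" (384x512x3 uint8, red, green, blue), "vertical_fov" (degrees; the focal length in pixels is half the picture's height over the tangent of half this angle, whatever the lens; pixels are square), "cx", "cy" (the principal point, pixels), "k1" (the pictures are not rectified: a ray, as slopes to the right and down, at radius r is drawn at 1 + k1 r^2 times it, then the intrinsics apply), "R" (3x3) and "t" (3): a world point X has camera coordinates R X + t. Camera axes: x right, y down, z forward; pixel columns grow to the right and rows downward; lengths in m; the calibration is good to about 2 mm. A picture is of the moment at which its call begins. There is no depth.
- bot.finish_job(): hands the job in; it is judged then, once.
The state is a dict: "time": time; "q": joint angles; "joint_vel": joint speeds; "joint_torque": joint torques, N m; "tool_pos": TCP position; "tcp_rot": TCP orientation; "wrist_force": force on the tool from outside, world axes, zero at the start; "torque": the same for the moment, N m; "width": opening from 0.0 (shut) to 1.0 (fully open); "grip_force": force on a finger pad.
Only numpy, scipy, OpenCV 4.12 (cv2) and the standard library are available. Lean on these libraries where they do the work, as an engineer would, in place of code of your own. Each camera call takes 0.05 s, during which the arm holds its last target. There are 200 camera calls.

TASK

Clear the old reading on the grey bench power meter: turn the knob in the middle of its round dial counter-clockwise until the peak pointer is fully back against its zero stop, and leave it there. Then turn the bar knob of the black fibre attenuator clockwise from its rest position, counting the clicks by feel, to the third click and not past it; it springs back when let go, so finish with the gripper still holding the knob at the third click. Do not disturb the post, the lens mount or the screwdriver lying nearby.

Things in the scene. Friction and masses are not known exactly. Their poses are not given: they have to be found in the camera images.
- meter: grey box-shaped bench power meter fixed to the table, 150 (x) x 130 (y) x 60 mm high, with a round white dial 116 mm across and the peak knob in the middle of its top. Origin: centre of its underside; z up, -x is its front face.
- peak_knob (a joint): angle of the peak-pointer knob, rad: 0 at the zero stop (a hard stop), growing as the knob is turned clockwise seen from above, up to 2.0. To reset it, turn it counter-clockwise. Starts between 0.6 and 1.25. It turns with light friction (about 0.04 N m) and stays where it is left.
- peak_grip (a point): grip point of the meter's black knob, on its vertical axis, 97 mm above the table, 7 below the bar's top, 35 above the dial. Knob: bar 42 mm long, 14 wide, rising 30 mm above a disc 44 mm across. It turns with the knob: x along the bar, z up; close the fingers along y. A white line on the bar and a thin black needle point to its -x. At joint 0 its axes are parallel to the meter's.
- attenuator: black stepped fibre attenuator fixed to the table, 105 x 105 x 60 mm high, a brass port on its left and right sides; on top a round index plate 90 mm across with the knob in its middle. The longest mark (towards -x) is the rest position; the next marks, one per click, follow clockwise. Origin: centre of its underside; z up, -x is its front.
- index_knob (a joint): angle of the index knob, rad: 0 at the rest stop (where it starts), growing clockwise seen from above. One click every 0.419 rad (24 degrees); the third at 1.257, the sixth and last at 2.513. A return spring pulls back with 0.08 N m at rest, 0.13 at the third click; the detents add about 0.06 N m (0.05 to 0.07) towards the nearest click. Let go, it runs back to 0.
- index_grip (a point): grip point of the attenuator's black knob, on its vertical axis, 97 mm above the table, 7 below the bar's top, 35 above the index plate. Knob: bar 42 mm long, 14 wide, rising 30 mm above a disc 44 mm across. It turns with the knob: x along the bar, z up; close the fingers along y. A white line on the bar points to its -x. At joint 0 its axes are parallel to the attenuator's.
- post: bystander: loose steel optical post on a round foot, foot 44 mm across, 90 mm tall; origin at the centre of its underside.
- lens_mount: bystander: loose black lens mount, foot 50 x 60 mm, an upright ring with a lens, about 67 mm tall; origin at the centre of its underside.
- driver: bystander: loose screwdriver, 160 mm long, lying flat; origin about the middle of its underside, handle towards its -x.

How it is judged:
By the outcome, as a careful person would: the job done as asked, in the order asked, and still so for the second after the job is handed in, while the arm keeps its last pose, push and grip.
It also fails if it takes over 48 s, if anything falls off the work surface, if the arm or the gripper's body presses on something with over 40 N, if the wrist force passes 120 N, or if a joint passes its speed limit or range.

## Working session

There is one attempt and no reset: what is moved stays moved. The work goes in short steps, Python scripts to look and compute and a shell command to move; the robot and the scene stay as the last step left them, time stands still between calls to the robot, and variables do not carry over. Pictures are saved under pics/ and viewed, at most 10 in all, crops included, and the job is handed in when it is done.

```bash
mkdir -p pics; ls; python3 - <<'E'
from workcell import bot, optics
import cv2,numpy as np
np.set_printoptions(precision=4,suppress=True)
for n in("scene","top"):
    c=optics.read_camera(n); cv2.imwrite(f"pics/{n}0.png",c["img"][:,:,::-1])
    print(n,c["vertical_fov"],c["cx"],c["cy"],c["k1"],c["R"].tolist(),c["t"])
s=bot.read_state();print(s, bot.hold_point_z)
E
```

```text
pics
scene 55.8905239928685 257.32588887113184 192.04354201544393 -0.10763233048051787 [[0.5772950465384512, 0.8164942354681293, 0.008221477329687255], [0.4997428191660666, -0.345340216396674, -0.7943533531313697], [-0.645745726996408, 0.4626848802223967, -0.6074003273620018]] [-0.4552 -0.1884  1.2893]
top 43.92324528302912 250.31922411146488 186.47325286044884 -0.026377322104664036 [[-0.007285082470069482, -0.9998125601575012, 0.017938007824393132], [-0.9965843449054053, 0.005783579602446041, -0.0823783569661723], [0.08225917008375554, -0.01847687090082825, -0.9964396791471355]] [0.1161 0.6433 1.2952]
{'time': 0.1, 'q': array([ 1.1751,  0.2647,  1.6053,  0.    ,  1.2737, -0.0369]), 'joint_vel': array([-0.0019, -0.002 , -0.0012, -0.0009,  0.0001,  0.    ]), 'joint_torque': array([  0.0015, -51.6696, -36.8595,   0.0001,   0.0061,   0.    ]), 'tool_pos': array([0.2369, 0.6317, 0.4034]), 'tcp_rot': array([-0.5606, -3.0907,  0.0032]), 'wrist_force': array([ 0.0483, -0.5789,  0.4758]), 'torque': array([ 0.0241, -0.0129, -0.014 ]), 'grip_force': 0.0, 'width': 1.001273688116015} 0.1547
```

View pics/top0.png

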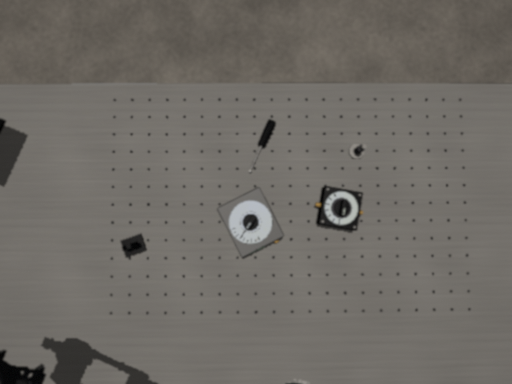

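View pics/scene0.png

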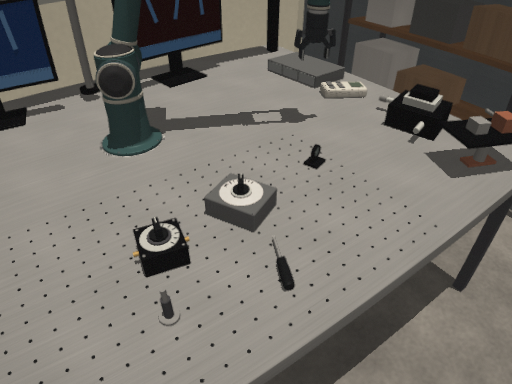

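```bash
cat > h.py <<'E'
import numpy as np,cv2
from workcell import bot,optics
np.set_printoptions(precision=4,suppress=True)
def cam(n):
    c=optics.read_camera(n); f=192/np.tan(np.radians(c["vertical_fov"]/2))
    c["K"]=np.array([[f,0,c["cx"]],[0,f,c["cy"]],[0,0,1]]);c["D"]=np.array([c["k1"],0,0,0,0]);c["R"]=np.array(c["R"]);c["t"]=np.array(c["t"]);return c
def plane(c,px,z):
    # inverse of the drawn distortion
    u=cv2.undistortPoints(np.array(px,float).reshape(-1,1,2),c["K"],c["D"]).reshape(-1,2)
    d=np.c_[u,np.ones(len(u))]@c["R"]; o=-c["R"].T@c["t"]
    return (o+d*((z-o[2])/d[:,2])[:,None])[:,:2]
def rect(c,ctr,half,z,mm=0.25):
    """view of the horizontal plane z around ctr: x right, y up"""
    n=int(2*half/mm*1000); g=(np.arange(n)+.5)*mm/1000-half
    X,Y=np.meshgrid(ctr[0]+g,ctr[1]-g)
    P=np.c_[X.ravel(),Y.ravel(),np.full(n*n,z)]
    p,_=cv2.projectPoints(P,cv2.Rodrigues(c["R"])[0],c["t"],c["K"],c["D"])
    m=p.reshape(n,n,2).astype(np.float32)
    return cv2.remap(c["img"],m[:,:,0],m[:,:,1],cv2.INTER_CUBIC)
E
python3 - <<'E'
from h import *
out=[]
for n,boxes in(("top",[(250,222),(341,208)]),("scene",[(241,193),(160,238)])):
    c=cam(n);im=c["img"]
    row=[]
    for (x,y) in boxes:
        g=im.min(2).astype(int); m=np.zeros(g.shape,np.uint8)
        r=28; sub=g[y-r:y+r,x-r:x+r]; m[y-r:y+r,x-r:x+r]=(sub>150)
        cs,_=cv2.findContours(m,cv2.RETR_EXTERNAL,cv2.CHAIN_APPROX_NONE)
        k=max(cs,key=cv2.contourArea).reshape(-1,2)
        k=cv2.convexHull(k).reshape(-1,2)
        w=plane(c,k,.062); e=cv2.fitEllipse((w*1000).astype(np.float32))
        print(n,e)
        ctr=np.array(e[0])/1000
        row.append(rect(c,ctr,.1 ,.062,0.5)); row
    out.append(np.hstack(row))
cv2.imwrite("pics/r1.png",cv2.resize(np.vstack(out),(600,600))[:,:,::-1])
E
```

```text
top ((546.6170043945312, 114.02987670898438), (114.35372924804688, 114.56697845458984), 9.686077117919922)
top ((582.6061401367188, -131.50221252441406), (85.84789276123047, 86.01182556152344), 28.277957916259766)
scene ((550.0557250976562, 114.97909545898438), (114.46524810791016, 117.67639923095703), 44.12932205200195)
scene ((586.0106811523438, -131.11131286621094), (86.73584747314453, 88.11219024658203), 110.11811828613281)
```

View pics/r1.png

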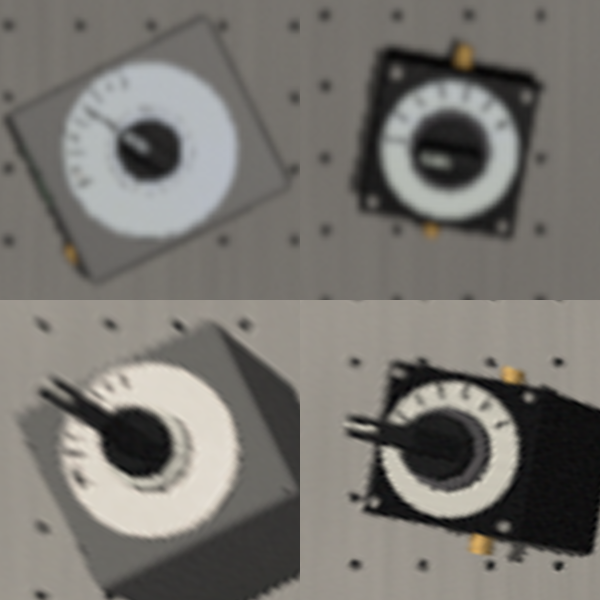

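```bash
cat >> h.py <<'E'
from scipy.spatial.transform import Rotation as Ro
def st(show=True):
    s=bot.read_state();R=Ro.from_rotvec(s["tcp_rot"]).as_matrix()
    g=s["tool_pos"]+bot.hold_point_z*R[:,2]; yaw=np.degrees(np.arctan2(R[1,0],R[0,0]))%360
    if show: print("t",round(s["time"],2),"grasp",g*1000,"yaw",round(yaw,2),"tilt",(R[:2,2]*57.3).round(2),"F",s["wrist_force"].round(2),"M",s["torque"].round(3),"w",round(s["width"],3),"gf",s["grip_force"],"q6",s["q"][5].round(3))
    return g,R,yaw
def to(x,y,z,yw):
    g,R,yaw=st(); print("move mm (tool)",R.T@(np.array([x,y,z])*1000-g*1000),"az",((yaw-yw)+180)%360-180)
E
python3 - <<'E'
from h import *
to(.5483,.1145,.20,146.5)
# body edges in rectified top views
for n in("top",):
  c=cam(n)
  for ctr in((.5483,.1145),(.5843,-.1313)):
    r=cv2.cvtColor(rect(c,ctr,.11,.06,.5),cv2.COLOR_RGB2GRAY)
    l=cv2.createLineSegmentDetector().detect(r)[0].reshape(-1,4)
    for a in l:
        L=np.hypot(a[2]-a[0],a[3]-a[1])
        if L>60: print(ctr,round(L),round(np.degrees(np.arctan2(-(a[3]-a[1]),a[2]-a[0]))%90,2), ((a[0]+a[2])/4-110).round(),(110-(a[1]+a[3])/4).round())
E
```

```text
t 0.2 grasp [236.8592 631.5868 249.105 ] yaw 159.44 tilt [-0.03 -0.08] F [ 0.95 -0.84  0.24] M [-0.009  0.016 -0.01 ] w 1.002 gf 0.0 q6 -0.037
move mm (tool) [-473.1743 -374.7335   49.662 ] az 12.94383257314658
(0.5483, 0.1145) 74 83.76 -9.0 -57.0
(0.5483, 0.1145) 67 24.65 -28.0 52.0
(0.5843, -0.1313) 60 79.33 42.0 -9.0
(0.5843, -0.1313) 87 78.9 -24.0 65.0
(0.5843, -0.1313) 79 79.32 34.0 54.0
(0.5843, -0.1313) 81 77.9 45.0 -28.0
(0.5843, -0.1313) 88 78.79 53.0 14.0
```

```bash
R='unused'; python3 -m jog '[{"dx":-26.3,"dy":-20.8,"dz":2},{"dx":-26.3,"dy":-20.8,"dz":2},{"dx":-26.3,"dy":-20.8,"dz":2},{"dx":-26.3,"dy":-20.8,"dz":2},{"dx":-26.3,"dy":-20.8,"dz":2},{"dx":-26.3,"dy":-20.8,"dz":2},{"dx":-26.3,"dy":-20.8,"dz":2},{"dx":-26.3,"dy":-20.8,"dz":2},{"dx":-26.3,"dy":-20.8,"dz":2},{"dx":-26.3,"dy":-20.8,"dz":2},{"dx":-26.3,"dy":-20.8,"dz":2},{"dx":-26.3,"dy":-20.8,"dz":2},{"dx":-26.3,"dy":-20.8,"dz":2},{"dx":-26.3,"dy":-20.8,"dz":2},{"dx":-26.3,"dy":-20.8,"dz":2},{"dx":-26.3,"dy":-20.8,"dz":2},{"dx":-26.3,"dy":-20.8,"dz":2},{"dx":-26.3,"dy":-20.8,"dz":2},{"az":6.5},{"az":6.5}]' 0.6 60
python3 -m jog '[{},{},{}]'
python3 - <<'E'
from h import *
to(.5483,.1145,.15,146.5)
E
```

```text
t 0.25 grasp [236.8958 631.6919 249.2955] yaw 159.44 tilt [-0.03 -0.06] F [-0.07 -0.19 -0.22] M [-0.051 -0.011  0.048] w 0.998 gf 0.0 q6 -0.037
move mm (tool) [-473.1948 -374.7831   99.7195] az 12.941521807382145invalid input
invalid input
```

```bash
python3 -m jog '[{"dx":-26.3,"dy":-20.8,"dz":2,"ax":0,"ay":0,"az":0}]' 0.6 60
```

```text
time: 0.33
tool_pos: [0.2523, 0.6062, 0.4026]
tcp_rot: [-0.555, -3.09, -0.005]
wrist_force: [1.2, -0.9, 0.3]
width: 0.883
grip_force: 0.0
```

```bash
python3 -m jog '[{"dx":-26.3,"dy":-20.8,"dz":2,"ax":0,"ay":0,"az":0},{"dx":-26.3,"dy":-20.8,"dz":2,"ax":0,"ay":0,"az":0},{"dx":-26.3,"dy":-20.8,"dz":2,"ax":0,"ay":0,"az":0},{"dx":-26.3,"dy":-20.8,"dz":2,"ax":0,"ay":0,"az":0},{"dx":-26.3,"dy":-20.8,"dz":2,"ax":0,"ay":0,"az":0},{"dx":-26.3,"dy":-20.8,"dz":2,"ax":0,"ay":0,"az":0},{"dx":-26.3,"dy":-20.8,"dz":2,"ax":0,"ay":0,"az":0},{"dx":-26.3,"dy":-20.8,"dz":2,"ax":0,"ay":0,"az":0},{"dx":-26.3,"dy":-20.8,"dz":2,"ax":0,"ay":0,"az":0},{"dx":-26.3,"dy":-20.8,"dz":2,"ax":0,"ay":0,"az":0},{"dx":-26.3,"dy":-20.8,"dz":2,"ax":0,"ay":0,"az":0},{"dx":-26.3,"dy":-20.8,"dz":2,"ax":0,"ay":0,"az":0},{"dx":-26.3,"dy":-20.8,"dz":2,"ax":0,"ay":0,"az":0},{"dx":-26.3,"dy":-20.8,"dz":2,"ax":0,"ay":0,"az":0},{"dx":-26.3,"dy":-20.8,"dz":2,"ax":0,"ay":0,"az":0},{"dx":-26.3,"dy":-20.8,"dz":2,"ax":0,"ay":0,"az":0},{"dx":-26.3,"dy":-20.8,"dz":2,"ax":0,"ay":0,"az":0},{"dx":0,"dy":0,"dz":0,"ax":0,"ay":0,"az":6.5},{"dx":0,"dy":0,"dz":0,"ax":0,"ay":0,"az":6.5},{"dx":0,"dy":0,"dz":0,"ax":0,"ay":0,"az":0}]'
python3 - <<'E'
from h import *
to(.5483,.1145,.15,146.5)
E
```

```text
time: 2.0
tool_pos: [0.5491, 0.1143, 0.3684]
tcp_rot: [-0.914, -3.005, 0.0]
wrist_force: [-0.6, -1.0, 0.1]
width: 0.601
grip_force: 0.0
t 2.0 grasp [549.0353 114.3056 213.7497] yaw 146.18 tilt [-0.03 -0.  ] F [-0.63 -1.02  0.11] M [ 0.014  0.057 -0.033] w 0.601 gf 0.0 q6 -0.82
move mm (tool) [ 0.6958 -0.2315 63.75  ] az -0.31618068358554297
```

```bash
python3 -m jog '[{"dx":0.7,"dy":0,"dz":25,"ax":0,"ay":0,"az":0},{"dx":0,"dy":0,"dz":25,"ax":0,"ay":0,"az":0},{"dx":0,"dy":0,"dz":25,"ax":0,"ay":0,"az":0},{"dx":0,"dy":0,"dz":20,"ax":0,"ay":0,"az":0},{"dx":0,"dy":0,"dz":12,"ax":0,"ay":0,"az":0},{"dx":0,"dy":0,"dz":8,"ax":0,"ay":0,"az":0},{"dx":0,"dy":0,"dz":0,"ax":0,"ay":0,"az":0},{"dx":0,"dy":0,"dz":0,"ax":0,"ay":0,"az":0}]'
python3 - <<'E'
from h import *
to(.5483,.1145,.097,146.5)
c=cam("scene");cv2.imwrite("pics/s2.png",cv2.resize(c["img"][110:250,150:320],None,fx=4,fy=4,interpolation=cv2.INTER_CUBIC)[:,:,::-1])
E
```

```text
time: 2.67
tool_pos: [0.5485, 0.1158, 0.2541]
tcp_rot: [0.905, 3.008, 0.0]
wrist_force: [-0.1, -0.3, 0.7]
width: 0.6
grip_force: 0.0
t 2.67 grasp [548.5807 115.8522  99.4443] yaw 146.51 tilt [0.03 0.  ] F [-0.14 -0.28  0.67] M [ 0.023 -0.009 -0.021] w 0.6 gf 0.0 q6 -0.823
move mm (tool) [-0.5112 -1.2833  2.4441] az 0.013199521355545585
```

View pics/s2.png

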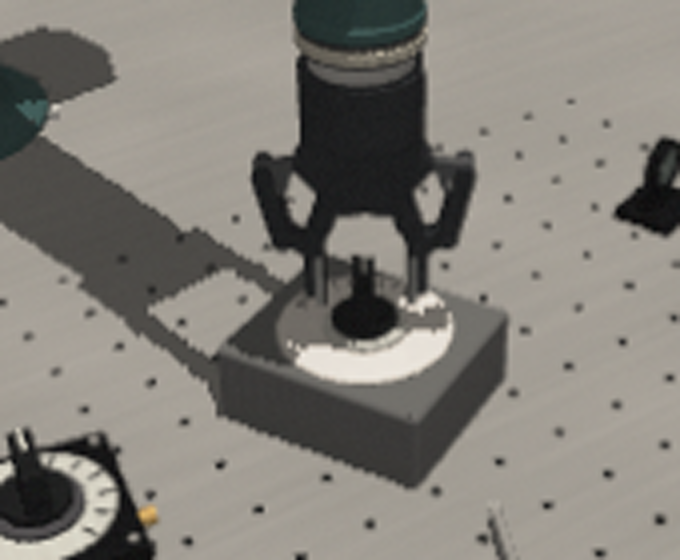

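The fingers straddle the bar, with pads at about x 318 and 418 and the bar at 362 in the crop. Closing now.

```bash
python3 -m jog '[{"dx":-0.5,"dy":-1,"dz":2.4,"ax":0,"ay":0,"az":0},{"dx":0,"dy":0,"dz":0,"ax":0,"ay":0,"az":0},{"dx":0,"dy":0,"dz":0,"ax":0,"ay":0,"az":0},{"dx":0,"dy":0,"dz":0,"ax":0,"ay":0,"az":0},{"dx":0,"dy":0,"dz":0,"ax":0,"ay":0,"az":0},{"dx":0,"dy":0,"dz":0,"ax":0,"ay":0,"az":0},{"dx":0,"dy":0,"dz":0,"ax":0,"ay":0,"az":0},{"dx":0,"dy":0,"dz":0,"ax":0,"ay":0,"az":0},{"dx":0,"dy":0,"dz":0,"ax":0,"ay":0,"az":0},{"dx":0,"dy":0,"dz":0,"ax":0,"ay":0,"az":0}]' 0 40
python3 -c "
from h import *
to(.5483,.1145,.097,146.5)"
```

```text
time: 3.55
tool_pos: [0.5483, 0.1142, 0.2523]
tcp_rot: [0.907, 3.007, -0.001]
wrist_force: [-2.4, -2.8, 5.5]
width: 0.155
grip_force: 40.0
t 3.55 grasp [548.3783 114.0724  97.6083] yaw 146.45 tilt [ 0.03 -0.03] F [-2.39 -2.84  5.52] M [-0.381  0.369  0.041] w 0.155 gf 40.02069890499115 q6 -0.824
move mm (tool) [0.3021 0.3132 0.608 ] az -0.05353064674054053
```

```bash
python3 -m jog '[{"dx":0,"dy":0,"dz":0,"ax":0,"ay":0,"az":-3},{"dx":0,"dy":0,"dz":0,"ax":0,"ay":0,"az":-3},{"dx":0,"dy":0,"dz":0,"ax":0,"ay":0,"az":-3},{"dx":0,"dy":0,"dz":0,"ax":0,"ay":0,"az":-3},{"dx":0,"dy":0,"dz":0,"ax":0,"ay":0,"az":-3},{"dx":0,"dy":0,"dz":0,"ax":0,"ay":0,"az":-3},{"dx":0,"dy":0,"dz":0,"ax":0,"ay":0,"az":-3},{"dx":0,"dy":0,"dz":0,"ax":0,"ay":0,"az":-3},{"dx":0,"dy":0,"dz":0,"ax":0,"ay":0,"az":-3},{"dx":0,"dy":0,"dz":0,"ax":0,"ay":0,"az":-3},{"dx":0,"dy":0,"dz":0,"ax":0,"ay":0,"az":-3},{"dx":0,"dy":0,"dz":0,"ax":0,"ay":0,"az":-3},{"dx":0,"dy":0,"dz":0,"ax":0,"ay":0,"az":-3},{"dx":0,"dy":0,"dz":0,"ax":0,"ay":0,"az":-3},{"dx":0,"dy":0,"dz":0,"ax":0,"ay":0,"az":-3},{"dx":0,"dy":0,"dz":0,"ax":0,"ay":0,"az":-3},{"dx":0,"dy":0,"dz":0,"ax":0,"ay":0,"az":-3},{"dx":0,"dy":0,"dz":0,"ax":0,"ay":0,"az":-1}]'
python3 -c "
from h import *
to(.5483,.1145,.097,206.5)"
python3 -m jog '[{"dx":0,"dy":0,"dz":0,"ax":0,"ay":0,"az":-2},{"dx":0,"dy":0,"dz":0,"ax":0,"ay":0,"az":-1},{"dx":0,"dy":0,"dz":0,"ax":0,"ay":0,"az":0}]'
python3 -c "
from h import *
to(.5483,.1145,.097,206.5)"
```

```text
time: 5.05
tool_pos: [0.5482, 0.1142, 0.2523]
tcp_rot: [-0.507, 3.1, -0.001]
wrist_force: [-2.9, -2.7, 6.3]
width: 0.155
grip_force: 40.0
t 5.05 grasp [548.3007 114.1943  97.5909] yaw 198.57 tilt [ 0.03 -0.02] F [-2.86 -2.67  6.27] M [-0.303  0.474 -0.047] w 0.155 gf 40.03660440444946 q6 -1.734
move mm (tool) [-0.0965  0.2903  0.5908] az -7.927425601369265
time: 5.3
tool_pos: [0.5482, 0.1143, 0.2523]
tcp_rot: [-0.586, 3.086, -0.001]
wrist_force: [-2.1, -2.8, 5.6]
width: 0.155
grip_force: 40.1
t 5.3 grasp [548.2875 114.1924  97.5986] yaw 201.49 tilt [ 0.02 -0.02] F [-2.09 -2.77  5.64] M [-0.304  0.473  0.047] w 0.155 gf 40.059762597084045 q6 -1.784
move mm (tool) [-0.1242  0.2819  0.5985] az -5.006529578090607
```

```bash
S='from h import *;st()'
python3 -m jog '[{"dx":0,"dy":0,"dz":0,"ax":0,"ay":0,"az":-1},{"dx":0,"dy":0,"dz":0,"ax":0,"ay":0,"az":-1}]' >/dev/null; python3 -c "$S"
python3 -m jog '[{"dx":0,"dy":0,"dz":0,"ax":0,"ay":0,"az":-1},{"dx":0,"dy":0,"dz":0,"ax":0,"ay":0,"az":0}]' >/dev/null; python3 -c "$S"
python3 -m jog '[{"dx":0,"dy":0,"dz":0,"ax":0,"ay":0,"az":-1},{"dx":0,"dy":0,"dz":0,"ax":0,"ay":0,"az":0}]' >/dev/null; python3 -c "$S"
python3 -m jog '[{"dx":0,"dy":0,"dz":0,"ax":0,"ay":0,"az":-1},{"dx":0,"dy":0,"dz":0,"ax":0,"ay":0,"az":0}]' >/dev/null; python3 -c "$S"
```

```text
t 5.47 grasp [548.3041 114.1846  97.5935] yaw 203.49 tilt [ 0.03 -0.02] F [-3.1  -2.56  6.77] M [-0.298  0.42   0.035] w 0.153 gf 40.044236183166504 q6 -1.819
t 5.63 grasp [548.3135 114.205   97.587 ] yaw 204.49 tilt [ 0.03 -0.02] F [-3.09 -3.16  5.09] M [-0.312  0.418  0.085] w 0.153 gf 40.06293296813965 q6 -1.837
t 5.8 grasp [548.3364 114.2134  97.63  ] yaw 205.49 tilt [ 0.03 -0.02] F [-2.9  -2.32  6.04] M [-0.298  0.493  0.032] w 0.156 gf 40.06340146064758 q6 -1.854
t 5.97 grasp [548.2763 114.2166  97.5814] yaw 206.48 tilt [ 0.02 -0.02] F [-1.93 -2.58  6.86] M [-0.279  0.445  0.018] w 0.153 gf 40.062652230262756 q6 -1.872
```

```bash
S='from h import *;st()'
for k in 1 2 3 4 5; do python3 -m jog '[{"dx":0,"dy":0,"dz":0,"ax":0,"ay":0,"az":-1},{"dx":0,"dy":0,"dz":0,"ax":0,"ay":0,"az":0}]' >/dev/null; python3 -c "$S"; done
```

```text
t 6.13 grasp [548.3163 114.2018  97.6379] yaw 207.37 tilt [0.02 0.  ] F [-2.15 -3.67  5.33] M [-0.364  0.442 -0.65 ] w 0.156 gf 41.01138889789581 q6 -1.888
t 6.3 grasp [548.3063 114.1931  97.6264] yaw 208.3 tilt [0.02 0.02] F [-1.85 -2.63  5.86] M [-0.409  0.511 -1.027] w 0.155 gf 46.692867279052734 q6 -1.904
t 6.47 grasp [548.2897 114.2096  97.622 ] yaw 209.24 tilt [0.01 0.04] F [-1.94 -1.97  6.89] M [-0.446  0.456 -1.454] w 0.153 gf 54.48309903382324 q6 -1.921
t 6.63 grasp [548.2853 114.191   97.6479] yaw 210.18 tilt [0.01 0.05] F [-2.47 -2.93  6.68] M [-0.489  0.503 -1.729] w 0.156 gf 63.134823543950915 q6 -1.938
t 6.8 grasp [549.0089 114.4807  97.7569] yaw 211.28 tilt [0.11 0.07] F [-0.75 -0.38  5.58] M [-0.147  0.138 -0.931] w 0.158 gf 72.21007972955704 q6 -1.957
```

The stop is felt at yaw of about 206.7, where the moment jumps. Releasing while pressed against the stop, then lifting and checking.

```bash
python3 -m jog '[{"dx":0,"dy":0,"dz":0,"ax":0,"ay":0,"az":0},{"dx":0,"dy":0,"dz":0,"ax":0,"ay":0,"az":0},{"dx":0,"dy":0,"dz":0,"ax":0,"ay":0,"az":0},{"dx":0,"dy":0,"dz":0,"ax":0,"ay":0,"az":0},{"dx":0,"dy":0,"dz":0,"ax":0,"ay":0,"az":0},{"dx":0,"dy":0,"dz":-10,"ax":0,"ay":0,"az":0},{"dx":0,"dy":0,"dz":-20,"ax":0,"ay":0,"az":0},{"dx":0,"dy":0,"dz":-30,"ax":0,"ay":0,"az":0},{"dx":0,"dy":0,"dz":-30,"ax":0,"ay":0,"az":0},{"dx":0,"dy":0,"dz":-10,"ax":0,"ay":0,"az":0},{"dx":0,"dy":0,"dz":0,"ax":0,"ay":0,"az":0}]' 0.6 60
python3 -c "
from h import *
to(.5843,-.1313,.197,169.3)"
```

```text
time: 7.72
tool_pos: [0.5496, 0.1148, 0.356]
tcp_rot: [-0.849, 3.016, -0.001]
wrist_force: [0.6, 0.3, -0.4]
width: 0.595
grip_force: 0.0
t 7.72 grasp [550.8677 115.0203 201.2945] yaw 211.45 tilt [0.47 0.08] F [ 0.56  0.34 -0.45] M [-0.008  0.003 -0.048] w 0.595 gf 0.0 q6 -1.958
move mm (tool) [ 100.0444 -227.5587    4.2408] az 42.154197313414784
```

```bash
python3 -m jog '[{"dx":12.5,"dy":-28.4,"dz":0,"ax":0,"ay":0,"az":0},{"dx":12.5,"dy":-28.4,"dz":0,"ax":0,"ay":0,"az":0},{"dx":12.5,"dy":-28.4,"dz":0,"ax":0,"ay":0,"az":0},{"dx":12.5,"dy":-28.4,"dz":0,"ax":0,"ay":0,"az":0},{"dx":12.5,"dy":-28.4,"dz":0,"ax":0,"ay":0,"az":0},{"dx":12.5,"dy":-28.4,"dz":0,"ax":0,"ay":0,"az":0},{"dx":12.5,"dy":-28.4,"dz":0,"ax":0,"ay":0,"az":0},{"dx":12.5,"dy":-28.4,"dz":0,"ax":0,"ay":0,"az":0},{"dx":0,"dy":0,"dz":0,"ax":0,"ay":0,"az":7},{"dx":0,"dy":0,"dz":0,"ax":0,"ay":0,"az":7},{"dx":0,"dy":0,"dz":0,"ax":0,"ay":0,"az":7},{"dx":0,"dy":0,"dz":0,"ax":0,"ay":0,"az":7},{"dx":0,"dy":0,"dz":0,"ax":0,"ay":0,"az":7},{"dx":0,"dy":0,"dz":0,"ax":0,"ay":0,"az":7},{"dx":0,"dy":0,"dz":0,"ax":0,"ay":0,"az":0},{"dx":0,"dy":0,"dz":0,"ax":0,"ay":0,"az":0}]'
python3 - <<'E'
from h import *
to(.5843,-.1313,.097,169.3)
t=cam("top");s=cam("scene")
cv2.imwrite("pics/m3.png",cv2.resize(np.hstack([rect(t,(.5483,.1145),.1,.062,.5),rect(s,(.5483,.1145),.1,.062,.5)]),(800,400))[:,:,::-1])
E
```

```text
time: 9.05
tool_pos: [0.5808, -0.1314, 0.3496]
tcp_rot: [-0.284, -3.126, -0.001]
wrist_force: [0.0, 0.3, 0.5]
width: 0.599
grip_force: 0.0
t 9.05 grasp [ 580.4029 -131.2607  194.9354] yaw 169.64 tilt [-0.14  0.04] F [0.01 0.33 0.48] M [-0.041 -0.024  0.038] w 0.599 gf 0.0 q6 -1.654
move mm (tool) [-4.0914  0.6411 97.9253] az 0.3363772553867648
```

View pics/m3.png

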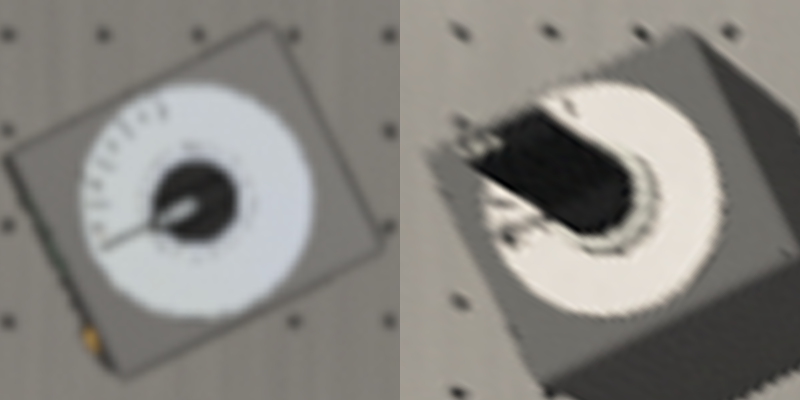

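The needle now lies on the first (zero) mark at (105,247), and the white line on the bar agrees. The meter is reset. Next is the attenuator.

```bash
python3 -m jog '[{"dx":-4,"dy":0.6,"dz":25,"ax":0,"ay":0,"az":0},{"dx":0,"dy":0,"dz":25,"ax":0,"ay":0,"az":0},{"dx":0,"dy":0,"dz":20,"ax":0,"ay":0,"az":0},{"dx":0,"dy":0,"dz":15,"ax":0,"ay":0,"az":0},{"dx":0,"dy":0,"dz":8,"ax":0,"ay":0,"az":0},{"dx":0,"dy":0,"dz":4,"ax":0,"ay":0,"az":0},{"dx":0,"dy":0,"dz":0,"ax":0,"ay":0,"az":0},{"dx":0,"dy":0,"dz":0,"ax":0,"ay":0,"az":0}]'
python3 - <<'E'
from h import *
to(.5843,-.1313,.097,169.1)
c=cam("scene");cv2.imwrite("pics/s4.png",cv2.resize(c["img"][150:290,80:250],None,fx=4,fy=4,interpolation=cv2.INTER_CUBIC)[:,:,::-1])
E
```

```text
time: 9.82
tool_pos: [0.5858, -0.1318, 0.255]
tcp_rot: [0.288, 3.127, -0.0]
wrist_force: [0.5, 0.3, 0.1]
width: 0.603
grip_force: 0.0
t 9.82 grasp [ 585.9394 -131.809   100.3196] yaw 169.48 tilt [ 0.06 -0.02] F [0.52 0.31 0.08] M [-0.015  0.007  0.056] w 0.603 gf 0.0 q6 -1.65
move mm (tool) [1.7086 0.2013 3.3176] az 0.3756229374183988
```

View pics/s4.png

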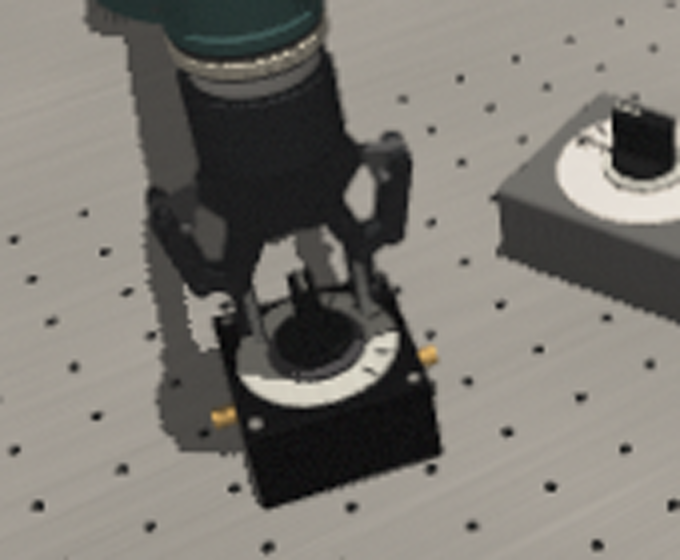

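The bar (at about 305, 290 in the crop) sits between the pads, with pads at about x 255 and 365. Closing.

```bash
python3 -m jog '[{"dx":1.5,"dy":0,"dz":3,"ax":0,"ay":0,"az":0.3},{"dx":0,"dy":0,"dz":0,"ax":0,"ay":0,"az":0},{"dx":0,"dy":0,"dz":0,"ax":0,"ay":0,"az":0},{"dx":0,"dy":0,"dz":0,"ax":0,"ay":0,"az":0},{"dx":0,"dy":0,"dz":0,"ax":0,"ay":0,"az":0},{"dx":0,"dy":0,"dz":0,"ax":0,"ay":0,"az":0},{"dx":0,"dy":0,"dz":0,"ax":0,"ay":0,"az":0},{"dx":0,"dy":0,"dz":0,"ax":0,"ay":0,"az":0},{"dx":0,"dy":0,"dz":0,"ax":0,"ay":0,"az":0},{"dx":0,"dy":0,"dz":0,"ax":0,"ay":0,"az":0}]' 0 60
python3 -c "
from h import *
to(.5843,-.1313,.097,169)"
```

```text
time: 10.7
tool_pos: [0.584, -0.1313, 0.252]
tcp_rot: [0.297, 3.127, 0.0]
wrist_force: [-1.6, 1.6, 6.1]
width: 0.153
grip_force: 60.6
t 10.7 grasp [ 584.0963 -131.275    97.2667] yaw 169.15 tilt [0.03 0.  ] F [-1.63  1.64  6.1 ] M [0.26  0.316 0.103] w 0.153 gf 60.60004413127899 q6 -1.644
move mm (tool) [-0.2047  0.0137  0.2668] az 0.14660300208069543
```

```bash
cat > rd.py <<'E'
from h import *
s=bot.read_state();y=st(0)[2];print(round(s["time"],2),"turn",round(169.15-y,2),"Mz",s["torque"][2].round(3),"j6",s["joint_torque"][5].round(3),"gf",round(s["grip_force"],1))
open("log.txt","a").write(f"{169.15-y} {s['torque'][2]} {s['joint_torque'][5]}\n")
E
J="python3 -m jog"
python3 rd.py
python3 -m jog '[{"dx":0,"dy":0,"dz":0,"ax":0,"ay":0,"az":2},{"dx":0,"dy":0,"dz":0,"ax":0,"ay":0,"az":2}]' >/dev/null; python3 rd.py
python3 -m jog '[{"dx":0,"dy":0,"dz":0,"ax":0,"ay":0,"az":2},{"dx":0,"dy":0,"dz":0,"ax":0,"ay":0,"az":2}]' >/dev/null; python3 rd.py
python3 -m jog '[{"dx":0,"dy":0,"dz":0,"ax":0,"ay":0,"az":2},{"dx":0,"dy":0,"dz":0,"ax":0,"ay":0,"az":2}]' >/dev/null; python3 rd.py
python3 -m jog '[{"dx":0,"dy":0,"dz":0,"ax":0,"ay":0,"az":2},{"dx":0,"dy":0,"dz":0,"ax":0,"ay":0,"az":2}]' >/dev/null; python3 rd.py
python3 -m jog '[{"dx":0,"dy":0,"dz":0,"ax":0,"ay":0,"az":2},{"dx":0,"dy":0,"dz":0,"ax":0,"ay":0,"az":2}]' >/dev/null; python3 rd.py
python3 -m jog '[{"dx":0,"dy":0,"dz":0,"ax":0,"ay":0,"az":2},{"dx":0,"dy":0,"dz":0,"ax":0,"ay":0,"az":2}]' >/dev/null; python3 rd.py
```

```text
10.7 turn 0.0 Mz 0.103 j6 0.08 gf 60.6
10.87 turn 4.08 Mz 0.146 j6 -0.321 gf 60.8
11.03 turn 8.08 Mz 0.128 j6 -0.281 gf 60.8
11.2 turn 12.09 Mz 0.109 j6 -0.332 gf 60.7
11.37 turn 16.1 Mz 0.023 j6 -0.383 gf 60.7
11.53 turn 20.11 Mz 0.048 j6 -0.378 gf 60.7
11.7 turn 24.1 Mz 0.081 j6 -0.321 gf 60.8
```

```bash
python3 -m jog '[{"dx":0,"dy":0,"dz":0,"ax":0,"ay":0,"az":2}]' >/dev/null; python3 rd.py
python3 -m jog '[{"dx":0,"dy":0,"dz":0,"ax":0,"ay":0,"az":2}]' >/dev/null; python3 rd.py
python3 -m jog '[{"dx":0,"dy":0,"dz":0,"ax":0,"ay":0,"az":2}]' >/dev/null; python3 rd.py
python3 -m jog '[{"dx":0,"dy":0,"dz":0,"ax":0,"ay":0,"az":2}]' >/dev/null; python3 rd.py
python3 -m jog '[{"dx":0,"dy":0,"dz":0,"ax":0,"ay":0,"az":2}]' >/dev/null; python3 rd.py
python3 -m jog '[{"dx":0,"dy":0,"dz":0,"ax":0,"ay":0,"az":2}]' >/dev/null; python3 rd.py
python3 -m jog '[{"dx":0,"dy":0,"dz":0,"ax":0,"ay":0,"az":2}]' >/dev/null; python3 rd.py
python3 -m jog '[{"dx":0,"dy":0,"dz":0,"ax":0,"ay":0,"az":2}]' >/dev/null; python3 rd.py
python3 -m jog '[{"dx":0,"dy":0,"dz":0,"ax":0,"ay":0,"az":2}]' >/dev/null; python3 rd.py
python3 -m jog '[{"dx":0,"dy":0,"dz":0,"ax":0,"ay":0,"az":2}]' >/dev/null; python3 rd.py
python3 -m jog '[{"dx":0,"dy":0,"dz":0,"ax":0,"ay":0,"az":2}]' >/dev/null; python3 rd.py
python3 -m jog '[{"dx":0,"dy":0,"dz":0,"ax":0,"ay":0,"az":2}]' >/dev/null; python3 rd.py
python3 -m jog '[{"dx":0,"dy":0,"dz":0,"ax":0,"ay":0,"az":1}]' >/dev/null; python3 rd.py
python3 -m jog '[{"dx":0,"dy":0,"dz":0,"ax":0,"ay":0,"az":1}]' >/dev/null; python3 rd.py
python3 -m jog '[{"dx":0,"dy":0,"dz":0,"ax":0,"ay":0,"az":1}]' >/dev/null; python3 rd.py
python3 -m jog '[{"dx":0,"dy":0,"dz":0,"ax":0,"ay":0,"az":1}]' >/dev/null; python3 rd.py
python3 -m jog '[{"dx":0,"dy":0,"dz":0,"ax":0,"ay":0,"az":1}]' >/dev/null; python3 rd.py
python3 -m jog '[{"dx":0,"dy":0,"dz":0,"ax":0,"ay":0,"az":1}]' >/dev/null; python3 rd.py
python3 -m jog '[{"dx":0,"dy":0,"dz":0,"ax":0,"ay":0,"az":1}]' >/dev/null; python3 rd.py
python3 -m jog '[{"dx":0,"dy":0,"dz":0,"ax":0,"ay":0,"az":1}]' >/dev/null; python3 rd.py
python3 -m jog '[{"dx":0,"dy":0,"dz":0,"ax":0,"ay":0,"az":1}]' >/dev/null; python3 rd.py
python3 -m jog '[{"dx":0,"dy":0,"dz":0,"ax":0,"ay":0,"az":1}]' >/dev/null; python3 rd.py
python3 -m jog '[{"dx":0,"dy":0,"dz":0,"ax":0,"ay":0,"az":1}]' >/dev/null; python3 rd.py
python3 -m jog '[{"dx":0,"dy":0,"dz":0,"ax":0,"ay":0,"az":1}]' >/dev/null; python3 rd.py
python3 -m jog '[{"dx":0,"dy":0,"dz":0,"ax":0,"ay":0,"az":1}]' >/dev/null; python3 rd.py
python3 -m jog '[{"dx":0,"dy":0,"dz":0,"ax":0,"ay":0,"az":1}]' >/dev/null; python3 rd.py
python3 -m jog '[{"dx":0,"dy":0,"dz":0,"ax":0,"ay":0,"az":1}]' >/dev/null; python3 rd.py
python3 -m jog '[{"dx":0,"dy":0,"dz":0,"ax":0,"ay":0,"az":1}]' >/dev/null; python3 rd.py
python3 - <<'E'
import numpy as np
from scipy.optimize import curve_fit
d=np.loadtxt("log.txt")[1:]
f=lambda x,p,b:.08+.05*(x-p)/72+b+.06*np.sin(2*np.pi*(x-p)/24)
p,c=curve_fit(f,d[:,0],d[:,1],[0,0]);print("offset deg",p,np.sqrt(np.diag(c)))
E
```

```text
11.78 turn 26.09 Mz 0.137 j6 -0.29 gf 60.8
11.87 turn 28.09 Mz 0.155 j6 -0.266 gf 60.8
11.95 turn 30.09 Mz 0.228 j6 -0.257 gf 60.8
12.03 turn 32.09 Mz 0.174 j6 -0.264 gf 60.8
12.12 turn 34.09 Mz 0.141 j6 -0.285 gf 60.7
12.2 turn 36.09 Mz 0.089 j6 -0.315 gf 60.7
12.28 turn 38.1 Mz 0.092 j6 -0.345 gf 60.7
12.37 turn 40.1 Mz 0.077 j6 -0.366 gf 60.7
12.45 turn 42.1 Mz 0.073 j6 -0.372 gf 60.7
12.53 turn 44.11 Mz 0.091 j6 -0.362 gf 60.7
12.62 turn 46.1 Mz 0.17 j6 -0.337 gf 60.7
12.7 turn 48.1 Mz 0.142 j6 -0.305 gf 60.8
12.78 turn 49.09 Mz 0.097 j6 0.091 gf 60.8
12.87 turn 50.04 Mz 0.185 j6 -0.038 gf 60.8
12.95 turn 51.04 Mz 0.156 j6 -0.044 gf 60.8
13.03 turn 52.04 Mz 0.226 j6 -0.035 gf 60.8
13.12 turn 53.03 Mz 0.167 j6 -0.028 gf 60.8
13.2 turn 54.03 Mz 0.204 j6 -0.025 gf 60.8
13.28 turn 55.03 Mz 0.185 j6 -0.027 gf 60.8
13.37 turn 56.03 Mz 0.179 j6 -0.032 gf 60.8
13.45 turn 57.04 Mz 0.179 j6 -0.041 gf 60.7
13.53 turn 58.03 Mz 0.135 j6 -0.053 gf 60.7
13.62 turn 59.04 Mz 0.148 j6 -0.067 gf 60.7
13.7 turn 60.04 Mz 0.165 j6 -0.083 gf 60.7
13.78 turn 61.04 Mz 0.107 j6 -0.098 gf 60.7
13.87 turn 62.05 Mz 0.117 j6 -0.112 gf 60.7
13.95 turn 63.05 Mz 0.057 j6 -0.124 gf 60.7
14.03 turn 64.05 Mz 0.055 j6 -0.133 gf 60.7
offset deg [-0.36550135  0.01330685] [0.40952217 0.00451213]
```

Joint-6 torque shows clean peaks at about 30.3 and 54.2 degrees, so the clicks fall at 24, 48 and 72 degrees with near-zero offset. I'll stop at 72.

```bash
python3 -m jog '[{"dx":0,"dy":0,"dz":0,"ax":0,"ay":0,"az":1},{"dx":0,"dy":0,"dz":0,"ax":0,"ay":0,"az":1}]' >/dev/null; python3 rd.py
python3 -m jog '[{"dx":0,"dy":0,"dz":0,"ax":0,"ay":0,"az":1}]' >/dev/null; python3 rd.py
python3 -m jog '[{"dx":0,"dy":0,"dz":0,"ax":0,"ay":0,"az":1}]' >/dev/null; python3 rd.py
python3 -m jog '[{"dx":0,"dy":0,"dz":0,"ax":0,"ay":0,"az":1}]' >/dev/null; python3 rd.py
python3 -m jog '[{"dx":0,"dy":0,"dz":0,"ax":0,"ay":0,"az":1}]' >/dev/null; python3 rd.py
python3 -m jog '[{"dx":0,"dy":0,"dz":0,"ax":0,"ay":0,"az":1}]' >/dev/null; python3 rd.py
python3 -m jog '[{"dx":0,"dy":0,"dz":0,"ax":0,"ay":0,"az":1}]' >/dev/null; python3 rd.py
python3 -m jog '[{"dx":0,"dy":0,"dz":0,"ax":0,"ay":0,"az":0},{"dx":0,"dy":0,"dz":0,"ax":0,"ay":0,"az":0},{"dx":0,"dy":0,"dz":0,"ax":0,"ay":0,"az":0}]'; python3 rd.py
python3 - <<'E'
import numpy as np
from scipy.optimize import curve_fit
d=np.loadtxt("log.txt"); d=d[(d[:,0]>49.5)][:-1]
f=lambda x,p,b,k,a:b+k*(x-60)+a*np.sin(2*np.pi*(x-p)/24)
p,c=curve_fit(f,d[:,0],d[:,2],[0,0,0,.06]);print("j6 fit: offset deg",p.round(4),np.sqrt(np.diag(c)).round(4))
from h import *
st()
t=cam("top");s=cam("scene")
cv2.imwrite("pics/f5.png",np.hstack([cv2.resize(t["img"][90:290,90:390],(600,400)),np.zeros((400,1,3),np.uint8)])[:,:,::-1])
E
```

```text
14.2 turn 66.05 Mz 0.092 j6 -0.139 gf 60.7
14.28 turn 67.05 Mz 0.075 j6 -0.136 gf 60.7
14.37 turn 68.06 Mz 0.077 j6 -0.128 gf 60.7
14.45 turn 69.05 Mz 0.11 j6 -0.118 gf 60.7
14.53 turn 70.05 Mz 0.156 j6 -0.104 gf 60.7
14.62 turn 71.04 Mz 0.134 j6 -0.089 gf 60.7
14.7 turn 72.05 Mz 0.12 j6 -0.073 gf 60.7
time: 14.95
tool_pos: [0.5841, -0.1311, 0.252]
tcp_rot: [2.078, 2.355, 0.001]
wrist_force: [-0.9, 2.3, 4.8]
width: 0.152
grip_force: 60.7
14.95 turn 72.0 Mz 0.12 j6 0.12 gf 60.7
j6 fit: offset deg [-1.953e-01 -8.040e-02  1.000e-04  5.780e-02] [0.0758 0.0008 0.0002 0.0018]
t 14.95 grasp [ 584.2374 -131.0936   97.2606] yaw 97.15 tilt [0.04 0.02] F [-0.89  2.29  4.75] M [0.332 0.297 0.12 ] w 0.152 gf 60.7165253162384 q6 -0.388
```

View pics/f5.png

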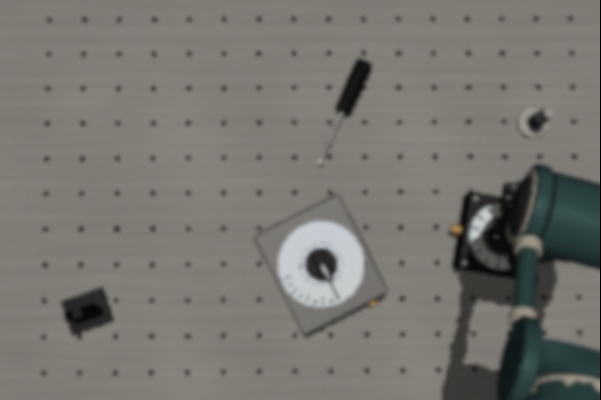

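The picture shows the meter needle at zero (about 335, 295), with the post, lens mount and screwdriver undisturbed. The fitted third click is at 71.8 degrees and the knob is held at 72.0, so I'm handing in.

```bash
python3 -c "
from workcell import bot
print(bot.finish_job())"
```

```text
the job is handed in; nothing more can be done
None
```

I handed the job in at about 15 s on the robot's clock: the meter's peak pointer is back against its zero stop, and the gripper is still holding the attenuator knob at the third click (72.0° turned; the torque fit puts the click at 71.8°). The post, lens mount and screwdriver were not touched.

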